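# Prop open the slide dryer's hood

### The arm

A 6-joint arm with a two-finger parallel gripper is mounted at the origin on the work surface. World frame = base frame: x ahead of the robot, y to its left, z up, the work surface at z = 0. Lengths are in mm, angles in rad, forces in N, time in s.
With the tool pointing down it reaches from about 350 to 775 mm from the base axis. Payload 7.3 kg.
Tool frame: the origin (TCP) lies between the finger pads; the fingertips stand 8 mm ahead of it and the grasp point (between the pads) lies 11 mm behind it; z points along the fingers, y is the direction in which the jaws open and shut (so a half turn about z gives the same grasp; the last joint's range is limited). The gripper opens to 92 mm and grips with 3 to 60 N. Pads are 19 mm wide; open, the fingers measure 130 mm over their backs; the gripper's body (75 mm by 190 mm) begins 47 mm behind the grasp point.
Start: joints at [0.997, 0.342, 1.524, -0, 1.275, -0.146], TCP at [217.795, 477.713, 234.741] pointing down, gripper open.
Joint ranges: [-2.53, 2.53], [-0.77, 2.02], [0.04, 2.7], [-1, 4.14], [0.28, 2.66], [-3.11, 3.11]. Speed limits (rad/s): [2.57, 2.57, 3.14, 3.14, 3.14, 3.14].

### API

Orientations are given as a unit quaternion [x, y, z, w].
In Python, from cell import sensors, get_image, job, trace gives the robot as it stands.
- The arm moves only by the tool send_rows, never from a script. Its argument "motion" is a list of rows, each a list of 6 numbers: the shift along the tool's x, y, z in m, then the turn, a rotation vector about the tool's x, y, z in degrees. A call has exactly 10 rows; each row is the pose to reach, as a shift and turn from the pose commanded when the call began, along the tool's axes at that moment; what a row does not reach only later rows make up. A row lasts 1/12 s, in which the tool goes at most 41.7 mm and 7.16 degrees, less where a joint would pass 70% of its speed; a pose out of reach is approached as far as the arm can. A call with a gripper value outside its range is refused whole. "gripper" is the closure, from 0 (fully open) to 1 (shut), set as the call begins (left out, the last holds). The fingers move at their own pace and stop on an object; the grip force is fixed at half the most. Time passes only in rows, so rows that repeat a pose let the fingers close, or fill a call up. It gives the time, the measured TCP pose, the force and the opening at its end, in the units of the state.
- sensors.state(): the state, without advancing time (a new reading comes with each control period).
- get_image(name): name is "side" or "top" or "wrist"; returns a dict with "frame" (400x640x3 uint8, red, green, blue), "range_z" (400x640 float32, mm along the optical axis (not along the pixel's ray), 0 where there is no reading), "camera_matrix" (3x3 intrinsics, pixels), "origin" and "rotation" of the camera in the world. Camera axes: x right, y up, looking along -z (the intrinsics and any distortion apply to the point x, -y, -z); pixel columns grow to the right and rows downward; lengths in mm; the calibration is good to about 2 mm. The wrist camera is an equidistant fisheye: a pixel r from the principal point sees the ray r / f radians off the axis. A picture is of the moment at which its call begins.
- job.sign_off(): hands the job in, once; it reports no verdict.
Trained networks look in the newest picture that a camera, given by its name, has taken for a name from the list of things; names that differ only in an ending like _2 or _b are one class to them, and where a whole thing is asked for, a point or a joint stands for the part that bears it (a point fixed in the world has none). Each returns a list of dicts, best first, with "p" (0 to 1); they miss things now and then, are a little off and sometimes report something else, mostly with a low value. They report only what shows in the picture. A call takes as long as a camera call.
- trace(camera, query): "region" (400x640 bool, what is visible of it) and "centre" ([column, row] in pixels, amid what is visible of it).
The state is a dict: "t": time; "q": joint angles; "joint_vel": joint speeds; "joint_efforts": joint torques, N m; "position": TCP position; "tcp_rot": TCP orientation; "ft_force": force on the tool from outside, world axes, zero at the start; "moment": the same for the moment, N m; "gripper_width": opening from 0.0 (shut) to 1.0 (fully open).
Only numpy, scipy, OpenCV 4.12 (cv2) and the standard library are available. Lean on these libraries where they do the work, as an engineer would, in place of code of your own. Each camera call takes 0.05 s, during which the arm holds its last target. There are 200 camera calls.

### The job

Free the lock bar at the front of the slide dryer, raise the hood well up, and swing the steel prop rod on its right side up under the raised hood so that the hood sinks onto it and stays propped open with the rod's ball end seated in the hood's V socket. Leave the lock bar in its free position, and leave the two bottles, the beaker and the wooden slide box by the dryer where they stand.

Things in the scene. Friction and masses are not known exactly. Their poses are not given: they have to be found in the camera images.
- dryer: Slide dryer: grey open-topped box fixed to the bench, 200 (x) by 260 (y) by 97 mm high, under a white hinged hood. Origin: centre of its underside, on the bench; -x is its front (to the robot), +y its left. Offsets below are in mm (x, y, z) in this frame. Hood shut: top at z = 128, front face at x = -105. It stays put.
- hood (a joint): Hood hinge, rad: 0 shut, grows as the front edge rises, end stop 1.30. About 0.6 kg. A damper (6 N m s/rad) makes quick lifting heavy (some 8 N at 70 mm/s at the handle) and lets the released hood sink slowly: 1.2 to 1.0 rad in 8 to 11 s, then to 0.87 in 4 to 6 s, slowing as it seats; it may be pressed down. Propped on the rod it reads 0.87.
- hood_handle (a point): Centre of the hood's handle: steel round bar, 12 mm thick, 80 mm long, along y, its centre 48 mm in front of the hood's front face, carried at both ends. Hood shut: at (-153, -5, 112); 243 mm from the hinge axis. A finger fits between bar and hood from above; the bar may turn in the grip.
- hood_hinge (a point): Middle of the hood's hinge axis, which runs along y at the hood's back edge: at (90, 0, 100). Raise the hood above 1.0 rad before swinging the rod: below about 0.95 the side of the socket blocks the rod's ball. A steel tongue on the hood's front under the lock bar keeps it shut (it lifts some 0.01 rad) until the lock bar is past 0.03 m.
- lock_bar (a joint): Sliding lock bar, m: 0 to 0.010 at the start (locking the hood), slides to the dryer's left (+y) to its end stop at 0.045; free above 0.03. Takes about 2 N and stays where it is left.
- lock_post (a point): Top centre of the upright steel post on the lock bar, 14 mm in diameter and 45 mm tall, standing on a flat 30 by 50 by 7 mm steel bar whose top is at z = 113. With the lock bar at 0 it is at (-128, 100, 158). Push the post sideways in +y; the handle ends 65 mm to its right.
- rod (a joint): Prop rod hinge, rad: angle of the rod above level; 0 is level, pointing to the front (-x), pi/2 upright. Starts at 0.35 to 0.85, leaning up and forward; its end stop is 1.909 (leaning back past upright); seated it reads 1.884. Stiff pivot (0.045 N m): it stays where left. Push it to the stop: the V draws it home as the hood sinks onto it.
- rod_pivot (a point): Pivot of the prop rod on the dryer's right side, at (-60, -160, 50). The rod turns about the dryer's y axis, in the upright plane y = -160, 30 mm clear of the dryer's side wall.
- rod_tip (a point): Centre of the 18 mm ball at the free end of the prop rod, 173 mm from the pivot. The rod is round steel, 12 mm thick.
- socket (a point): Seat point in the V socket on the hood's right side, in the rod's plane, 150 mm from the hinge axis; (-60, -160, 100) with the hood shut. The ball's centre lies here when seated. The V is two steel plates 26 mm wide, the front one 20 and the back one 30 mm long, 80 degrees apart; its mouth faces down to the rod, some 35 mm wide.
- stain_bottle: Loose amber bottle with black cap, 60 mm in diameter, 125 mm tall, to the right of the rod. Origin: centre of its foot.
- wash_bottle: Loose white bottle, 52 mm in diameter, 110 mm tall, at the dryer's left. Origin: centre of its foot.
- beaker: Loose glass beaker, 68 mm across, 85 mm tall, at the dryer's front left. Origin: centre of its foot.
- slide_box: Loose flat wooden box, 85 by 100 by 32 mm, at the dryer's front right, below the leaning rod. Origin: centre of its underside.

How it is judged (in metres and radians):
On the way, in this order (a step that is already met when the one before it is completed fails the run):
1. the lock bar is slid to its free position (value of joint lock_bar above 0.03 m), for 0.1 s.
2. the hood is raised above the propped height (value of joint hood above 1 rad), for 0.1 s.
3. the rod is swung up (value of joint rod above 1.75 rad), for 0.1 s.
At the end, for the whole second after the job is handed in: The hood rests propped at 0.82 to 0.93 rad, not sinking (under 0.02 rad/s), with the rod's ball centre within 8 mm of the socket's seat point, and the lock bar is still free (above 0.028 m) (value of joint lock_bar above 0.028 m and value of joint hood between 0.82 and 0.93 rad and distance between rod_tip and socket below 0.008 m and velocity of joint hood between -0.02 and 0.02 rad/s); the robot touches nothing.
It fails at once if a bottle, the beaker or the slide box is shifted by more than 30 mm (distance of any of stain_bottle, wash_bottle, beaker, slide_box from where it was at the start of the episode above 0.03 m).
It fails at once if a bottle, the beaker or the slide box is tipped by more than 0.5 rad (angle between any of stain_bottle, wash_bottle, beaker, slide_box's own z axis and vertical above 0.5 rad).
It also fails if it takes over 72 s, if anything falls off the work surface, if the arm or the gripper's body presses on something with over 40 N, if the wrist force passes 120 N, or if a joint passes its speed limit or range.

## Working session

There is one attempt and no reset: what is moved stays moved. The work goes in short steps, Python scripts to look and compute and a tool call to move; the robot and the scene stay as the last step left them, time stands still between calls to the robot, and variables do not carry over. Pictures are saved under pics/ and viewed, about 8 in all and at most 12, crops included, and the job is handed in when it is done.

Besides the shell and the picture viewer there is one more tool, called in YAML: its name, and indented under it one key for each argument. send_rows: Moves the arm, as the interface text tells. Its arguments: {"type":"object","properties":{"motion":{"type":"array"},"gripper":{"type":"number"}},"required":["motion"]}

```bash
mkdir -p pics; ls; cat > h.py <<'E'
import numpy as np, cv2
from cell import sensors, get_image, job, trace
def cloud(im):
    K=im["camera_matrix"];z=im["range_z"].astype(float)
    v,u=np.mgrid[0:z.shape[0],0:z.shape[1]]
    P=np.stack([(u-K[0][2])/K[0][0]*z,-(v-K[1][2])/K[1][1]*z,-z],-1)
    W=P@np.array(im["rotation"]).T+np.array(im["origin"])
    W[z==0]=np.nan
    return W
E
python3 - <<'E'
from h import *
print(sensors.state())
a=get_image("side");b=get_image("top")
for n,im in(("side",a),("top",b)):
    cv2.imwrite(f"pics/{n}0.png",im["frame"][:,:,::-1]);print(n,im["origin"],im["rotation"],im["camera_matrix"])
    W=cloud(im);np.save(n+"0.npy",W)
    for q in["dryer","hood","hood_handle","lock_bar","lock_post","rod","rod_tip","socket","stain_bottle","wash_bottle","beaker","slide_box"]:
        r=trace(n,q)
        for d in r[:1]:
            m=d["region"];p=W[m];print(q,round(d["p"],2),np.round(d["centre"]),m.sum(),np.round(np.nanmedian(p,0)),np.round(np.nanpercentile(p,[3,97],axis=0)).tolist())
E
```

```text
pics
{'t': 0.0, 'q': array([ 9.96976838e-01,  3.42764720e-01,  1.52507879e+00, -2.68396182e-05,
        1.27538098e+00, -1.46017349e-01]), 'joint_vel': array([-2.64909979e-04, -1.49765650e-03, -1.90613943e-03, -7.51424565e-05,
       -6.69238632e-04,  9.62377014e-04]), 'joint_efforts': array([-9.92117066e-06, -4.31260514e+01, -2.44213378e+01,  7.18127307e-02,
        5.61614684e-02, -1.50177661e-04]), 'position': array([217.57323268, 477.33326991, 234.00159935]), 'tcp_rot': array([ 2.12269772e-01,  9.77210764e-01, -7.68160003e-04, -2.75352066e-04]), 'ft_force': array([ 0.22545608,  0.07419677, -0.36392193]), 'moment': array([ 0.00152074,  0.03822545, -0.00583147]), 'gripper_width': 0.9971861053546484}
side [ 166.46762525 -621.82593932  667.34000077] [ 0.43369026 -0.11904222 -0.23261683  0.86234049] [[374.09393284   0.         319.45099019]
 [  0.         374.09393284 188.19005249]
 [  0.           0.           1.        ]]Traceback (most recent call last):
  File "<stdin>", line 6, in <module>
  File "h.py", line 7, in cloud
    W=P@np.array(im["rotation"]).T+np.array(im["origin"])
      ~^~~~~~~~~~~~~~~~~~~~~~~~~~~
ValueError: matmul: Input operand 1 has a mismatch in its core dimension 0, with gufunc signature (n?,k),(k,m?)->(n?,m?) (size 4 is different from 3)
```

```bash
sed -i 's/np.array(im\["rotation"\])/Rotation.from_quat(im["rotation"]).as_matrix()/; 1a from scipy.spatial.transform import Rotation' h.py
cat > look.py <<'E'
from h import *
import sys
tag=sys.argv[1]
for n in sys.argv[2].split(","):
    im=get_image(n)
    cv2.imwrite(f"pics/{n}{tag}.png",im["frame"][:,:,::-1]);print(n,np.round(im["origin"]),im["camera_matrix"][0][0])
    W=cloud(im);np.save(n+tag+".npy",W)
    for q in sys.argv[3].split(","):
        r=trace(n,q)
        for d in r[:1]:
            m=d["region"];p=W[m];print(q,round(d["p"],2),np.round(d["centre"]),m.sum(),np.round(np.nanmedian(p,0)),np.round(np.nanpercentile(p,[3,97],axis=0)).tolist())
E
python3 look.py 0 side,top dryer,hood,hood_handle,lock_bar,lock_post,rod,rod_tip,socket,stain_bottle,wash_bottle,beaker,slide_box
```

```text
side [ 166. -622.  667.] 374.0939328392124
dryer 0.97 [339. 202.] 9607 [563. -57. 126.] [[445.0, -133.0, 17.0], [687.0, 134.0, 129.0]]
hood_handle 0.83 [337. 192.] 6561 [575. -23. 127.] [[475.0, -130.0, 102.0], [693.0, 128.0, 129.0]]
lock_bar 0.68 [281. 172.] 204 [496. 137. 113.] [[480.0, 105.0, 107.0], [510.0, 150.0, 156.0]]
lock_post 0.6 [282. 173.] 223 [496. 137. 113.] [[480.0, 105.0, 105.0], [513.0, 150.0, 157.0]]
rod 0.73 [306. 249.] 448 [ 434. -121.  100.] [[363.0, -139.0, 48.0], [514.0, -105.0, 145.0]]
rod_tip 0.72 [305. 244.] 457 [ 434. -120.  100.] [[363.0, -139.0, 46.0], [514.0, -103.0, 145.0]]
socket 0.69 [342. 203.] 9530 [562. -56. 126.] [[448.0, -133.0, 17.0], [685.0, 137.0, 129.0]]
stain_bottle 0.64 [373. 273.] 1242 [ 527. -232.   74.] [[510.0, -248.0, 8.0], [554.0, -204.0, 125.0]]
wash_bottle 0.53 [322. 148.] 148 [671. 219.  87.] [[655.0, 210.0, 69.0], [693.0, 238.0, 111.0]]
beaker 0.92 [277. 162.] 325 [520. 249.  68.] [[507.0, 222.0, 7.0], [569.0, 285.0, 84.0]]
slide_box 0.61 [310. 286.] 1883 [ 408. -171.   31.] [[366.0, -212.0, 4.0], [453.0, -110.0, 33.0]]
top [ 406.
[... 482 characters left out ...]
], [513.0, 152.0, 160.0]]
rod 0.83 [389. 278.] 478 [ 426. -114.  106.] [[364.0, -132.0, -1.0], [498.0, -98.0, 146.0]]
rod_tip 0.63 [386. 281.] 372 [ 419. -113.  114.] [[364.0, -130.0, 66.0], [496.0, -99.0, 147.0]]
socket 0.92 [326. 198.] 14244 [589.  11. 128.] [[479.0, -120.0, 112.0], [701.0, 134.0, 132.0]]
stain_bottle 0.77 [431. 222.] 764 [ 536. -207.   88.] [[513.0, -237.0, 24.0], [564.0, -188.0, 127.0]]
wash_bottle 0.85 [222. 164.] 620 [670. 220.  75.] [[654.0, 202.0, 10.0], [697.0, 248.0, 112.0]]
beaker 0.62 [324. 196.] 14424 [590.  11. 128.] [[479.0, -120.0, 106.0], [703.0, 136.0, 132.0]]
slide_box 0.67 [407. 282.] 1679 [ 414. -161.   32.] [[371.0, -204.0, 23.0], [456.0, -106.0, 36.0]]
```

```bash
python3 -c "
import cv2,numpy as np
a=cv2.imread('pics/side0.png');b=cv2.imread('pics/top0.png');cv2.imwrite('pics/both0.png',cv2.resize(np.vstack([a,b]),(480,600)))"
```

```text
(no output)
```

View pics/top0.png

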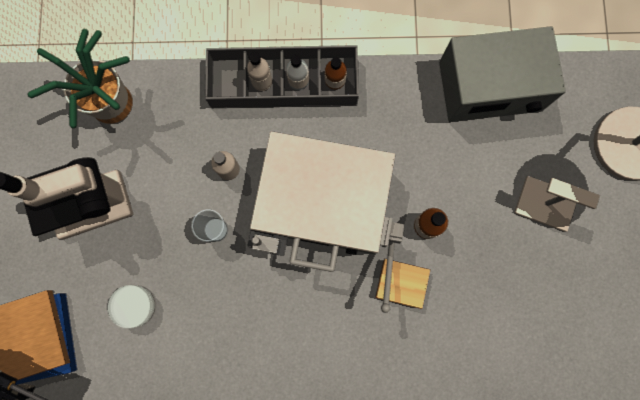

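View pics/side0.png

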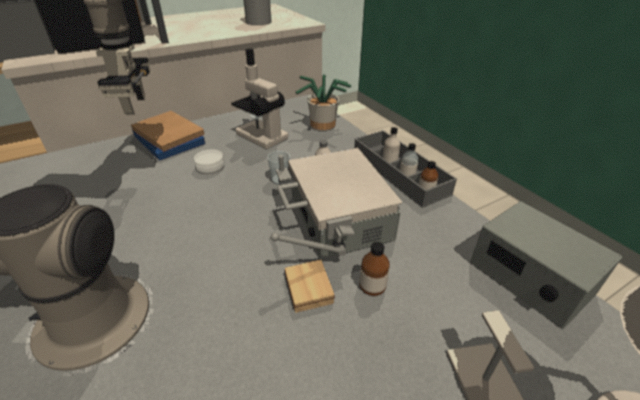

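The top view shows the dryer yawed slightly, with the handle at (315,255), the post at (258,242) and the rod running from (392,235) to the ball at (386,308). The side view agrees. Next I'll fit the dryer pose.

```bash
python3 - <<'E'
from h import *
W=np.load("top0.npy");S=np.load("side0.npy")
def rect(W):
    m=(abs(W[...,2]-128)<4)&(W[...,0]>420)&(W[...,0]<760)&(abs(W[...,1])<170)
    m=cv2.morphologyEx(m.astype(np.uint8),cv2.MORPH_OPEN,np.ones((7,7)))>0
    p=W[m][:,:2].astype(np.float32);return cv2.minAreaRect(p),m.sum(),np.median(W[m][:,2])
for n,X in(("top",W),("side",S)):
    r=rect(X);print(n,r);c=cv2.boxPoints(r[0]);print(np.round(c,1).tolist())
# post top points, handle points, ball
for n,X in(("top",W),("side",S)):
    m=(X[...,2]>140)&(X[...,2]<165)&(X[...,0]>440)&(X[...,0]<540)&(abs(X[...,1]-130)<50);print(n,"post",m.sum(),X[m].mean(0),X[m].min(0),X[m].max(0))
    m=(X[...,2]>60)&(X[...,2]<200)&(X[...,0]>340)&(X[...,0]<480)&(X[...,1]<-80)&(X[...,1]>-150);p=X[m]
    o=np.argsort(p[:,0]);print("rod",len(p),np.round(p[o][::max(1,len(p)//14)]).tolist())
    m=(X[...,2]>98)&(X[...,2]<124)&(X[...,0]>430)&(X[...,0]<475)&(abs(X[...,1])<100);p=X[m];print("handle",len(p),np.median(p,0),p.min(0),p.max(0))
st=sensors.state();print(Rotation.from_quat(st["tcp_rot"]).as_matrix().round(3))
E
```

```text
top (((602.11181640625, 12.169586181640625), (259.38970947265625, 205.29010009765625), 78.60188293457031), np.int64(8945), np.float64(128.22732473071505))
[[475.8999938964844, -94.69999694824219], [677.0999755859375, -135.3000030517578], [728.4000244140625, 119.0], [527.0999755859375, 159.60000610351562]]
side (((599.6979370117188, 12.196121215820312), (263.4414367675781, 205.3126678466797), 78.70035552978516), np.int64(4915), np.float64(127.26329270322913))
[[473.20001220703125, -96.9000015258789], [674.5999755859375, -137.10000610351562], [726.2000122070312, 121.19999694824219], [524.7999877929688, 161.5]]
top post 48 [500.43191585 144.41866336 156.86596667] [494.32030882 138.73883018 141.03028876] [506.88504028 151.67491223 162.2954615 ]
rod 399 [[360.0, -102.0, 140.0], [367.0, -105.0, 147.0], [373.0, -96.0, 143.0], [382.0, -112.0, 131.0], [390.0, -110.0, 130.0], [398.0, -103.0, 126.0], [407.0, -113.0, 124.0], [417.0, -115.0, 117.0], [425.0, -118.0, 106.0], [435.0, -117.0, 105.0], [443.0, -113.0, 92.0], [453.0, -125.0, 92.0], [464.0, -120.0, 89.0], [474.0, -125.0, 85.0], [479.0, -
[... 152 characters left out ...]
 post 39 [498.09318544 141.37027964 150.82724183] [491.98692516 136.98658602 140.30876467] [505.72680681 150.48781138 158.74728423]
rod 418 [[358.0, -105.0, 137.0], [365.0, -106.0, 147.0], [373.0, -111.0, 133.0], [381.0, -102.0, 135.0], [391.0, -109.0, 127.0], [401.0, -111.0, 124.0], [411.0, -119.0, 112.0], [422.0, -120.0, 102.0], [432.0, -123.0, 102.0], [444.0, -124.0, 94.0], [455.0, -126.0, 84.0], [467.0, -128.0, 73.0], [475.0, -96.0, 103.0], [477.0, -83.0, 125.0], [480.0, -92.0, 83.0]]
handle 211 [453.7317091   13.58104252 115.44058341] [438.02898957 -93.67273452 102.09169481] [474.99241251  97.12360311 121.39220776]
[[-0.91   0.415  0.   ]
 [ 0.415  0.91   0.   ]
 [-0.     0.    -1.   ]]
```

send_rows:
  motion:
    - [-0.02,-0.011,0,0,0,4]
    - [-0.055,-0.03,0,0,0,11]
    - [-0.09,-0.05,0,0,0,18]
    - [-0.125,-0.069,0,0,0,25]
    - [-0.16,-0.088,0,0,0,32]
    - [-0.195,-0.108,0,0,0,39]
    - [-0.23,-0.127,0,0,0,46]
    - [-0.265,-0.146,0,0,0,53]
    - [-0.3,-0.166,0,0,0,60]
    - [-0.33,-0.182,0,0,0,66]
  gripper: 1

```text
t: 2.23
position: [443.7, 172.9, 234.9]
tcp_rot: [0.713, 0.701, 0.0, 0.0]
ft_force: [0.2, 0.2, 1.1]
gripper_width: 0.322
```

```bash
cat >> h.py <<'E'
O=np.array([603.3,11.6,0]);YAW=-0.1975
D=Rotation.from_euler("z",YAW)          # dryer -> world
def d2w(p):return D.apply(p)+O
def w2d(p):return D.inv().apply(np.array(p)-O)
def tool(alpha,jaw):                    # tool z tilted alpha (deg) toward dryer +x; jaw 'x' or 'y'
    a=np.radians(alpha);z=[np.sin(a),0,-np.cos(a)]
    if jaw=="y":y=[0,1,0]
    else:y=[np.cos(a),0,np.sin(a)]
    x=np.cross(y,z);return D*Rotation.from_matrix(np.array([x,y,z]).T)
def go(p,R,show=True):                  # offset in tool axes now to dryer-frame pose
    s=sensors.state();C=Rotation.from_quat(s["tcp_rot"])
    t=C.inv().apply(d2w(p)-s["position"])/1000;r=(C.inv()*R).as_rotvec(degrees=True)
    print("t",round(s["t"],2),"q",np.round(s["q"],3).tolist(),"dryer",np.round(w2d(s["position"]),1),"F",np.round(s["ft_force"],1),"w",round(s["gripper_width"],3))
    print("shift",np.round(t,4).tolist(),"turn",np.round(r,1).tolist())
    open("log.txt","a").write(repr((s["q"].tolist(),s["position"].tolist(),s["tcp_rot"].tolist()))+"\n")
E
python3 -c "
from h import *
go([-128,72,136],tool(0,'x'))"
```

```text
t 2.23 q [0.211, 0.252, 1.652, -0.0, 1.237, 0.226] dryer [-188.1  126.9  234.9] F [0.2 0.2 1.1] w 0.322
shift [-0.0648, 0.0491, 0.099] turn [0.0, -0.0, 10.4]
```

send_rows:
  motion:
    - [-0.015,0.012,0,0,0,2.5]
    - [-0.035,0.027,0,0,0,6]
    - [-0.055,0.042,0.005,0,0,9]
    - [-0.065,0.049,0.02,0,0,10.4]
    - [-0.065,0.049,0.04,0,0,10.4]
    - [-0.065,0.049,0.06,0,0,10.4]
    - [-0.065,0.049,0.08,0,0,10.4]
    - [-0.065,0.049,0.095,0,0,10.4]
    - [-0.065,0.049,0.099,0,0,10.4]
    - [-0.065,0.049,0.099,0,0,10.4]

```text
t: 3.07
position: [490.4, 109.7, 134.9]
tcp_rot: [0.771, 0.637, -0.001, -0.001]
ft_force: [-0.0, -0.1, 0.1]
gripper_width: 0.007
```

```bash
python3 -c "
from h import *
go([-128,126,136],tool(0,'x'))
im=get_image('wrist');cv2.imwrite('pics/w1.png',im['frame'][:,:,::-1])"
```

```text
t 3.07 q [0.067, 0.409, 1.726, 0.0, 1.009, 0.258] dryer [-129.9   74.   134.9] F [-0.  -0.1  0.1] w 0.007
shift [0.0519, 0.0023, -0.0012] turn [-0.1, 0.0, 0.4]
```

View pics/w1.png

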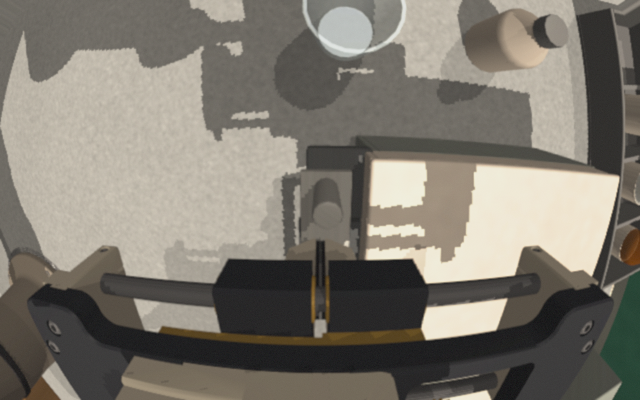

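The wrist view shows the post at (328,205), directly ahead of the closed fingers at (320,250), so I can push.

send_rows:
  motion:
    - [0.005,0.001,0,0,0,0]
    - [0.012,0.002,0,0,0,0]
    - [0.018,0.002,0,0,0,0]
    - [0.024,0.002,0,0,0,0]
    - [0.03,0.002,0,0,0,0]
    - [0.036,0.002,0,0,0,0]
    - [0.042,0.002,0,0,0,0]
    - [0.048,0.002,0,0,0,0]
    - [0.052,0.002,0,0,0,0]
    - [0.052,0.002,0,0,0,0]

```text
t: 3.95
position: [502.8, 161.4, 135.6]
tcp_rot: [0.771, 0.637, 0.0, -0.0]
ft_force: [-0.1, 0.8, 0.4]
gripper_width: -0.001
```

```bash
python3 -c "
from h import *
go([-153,-5,180],tool(0,'x'))"
python3 look.py 2 side lock_bar,lock_post
python3 - <<'E'
from h import *
X=np.load("side2.npy");X=w2d(X.reshape(-1,3))
m=(X[:,2]>105)&(X[:,2]<116)&(abs(X[:,0]+128)<22)&(X[:,1]>60)&(X[:,1]<190);print(m.sum(),np.percentile(X[m],[2,50,98],axis=0).round(1))
E
```

```text
t 3.95 q [0.165, 0.449, 1.657, 0.001, 1.037, 0.355] dryer [-128.   127.2  135.6] F [-0.1  0.8  0.4] w -0.001
shift [-0.1319, -0.0261, -0.0445] turn [-0.0, -0.0, 0.4]
side [ 166. -622.  667.] 374.0939328392124
lock_post 0.63 [281. 171.] 103 [500. 154. 112.] [[487.0, 138.0, 106.0], [514.0, 177.0, 114.0]]
117 [[-143.   103.7  105.8]
 [-130.6  121.4  112. ]
 [-114.2  148.7  114.3]]
```

send_rows:
  motion:
    - [-0.01,0,0,0,0,0]
    - [-0.025,0,-0.01,0,0,0]
    - [-0.04,-0.005,-0.025,0,0,0]
    - [-0.06,-0.012,-0.044,0,0,0]
    - [-0.085,-0.018,-0.044,0,0,0.4]
    - [-0.11,-0.024,-0.044,0,0,0.4]
    - [-0.128,-0.026,-0.044,0,0,0.4]
    - [-0.132,-0.026,-0.044,0,0,0.4]
    - [-0.132,-0.026,-0.044,0,0,0.4]
    - [-0.132,-0.026,-0.044,0,0,0.4]
  gripper: 0.56

```text
t: 4.93
position: [452.3, 35.7, 179.7]
tcp_rot: [0.774, 0.634, 0.0, -0.0]
ft_force: [-0.0, 0.2, 0.2]
gripper_width: 0.44
```

```bash
python3 - <<'E'
from h import *
go([-153,-5,115],tool(0,'x'))
a=get_image("side");A=cloud(a)
import cv2
w=get_image("wrist")
b=cv2.imread("pics/side0.png")[130:230,240:380];c=a["frame"][130:230,240:380,::-1]
cv2.imwrite("pics/m3.png",np.vstack([np.hstack([cv2.resize(b,(400,280)),cv2.resize(c,(400,280))]),cv2.resize(w["frame"][100:300,60:580,::-1],(800,308))]))
for n,X in(("before",np.load("side0.npy")),("after",A)):
    X=w2d(X.reshape(-1,3));m=(X[:,2]>122)&(X[:,2]<162)&(abs(X[:,0]+128)<12)&(X[:,1]>90)&(X[:,1]<170);print(n,m.sum(),np.nanmedian(X[m],0).round(1))
    m=(X[:,2]>108)&(X[:,2]<116)&(abs(X[:,0]+128)<16)&(X[:,1]>60)&(X[:,1]<190);print("bar",m.sum(),np.percentile(X[m],[2,50,98],axis=0).round(1).tolist())
E
```

```text
t 4.93 q [-0.091, 0.27, 1.795, 0.001, 1.077, 0.107] dryer [-152.8   -6.   179.7] F [-0.   0.2  0.2] w 0.44
shift [0.001, -0.0002, 0.0647] turn [0.0, -0.0, -0.1]
before 67 [-129.1  105.6  142.7]
bar 127 [[-143.0, 69.5, 108.9], [-129.7, 90.6, 112.4], [-114.2, 116.2, 115.0]]
after 48 [-129.3  140.3  136.2]
bar 120 [[-142.9, 103.5, 108.7], [-128.9, 123.4, 112.1], [-114.0, 152.4, 114.6]]
```

View pics/m3.png

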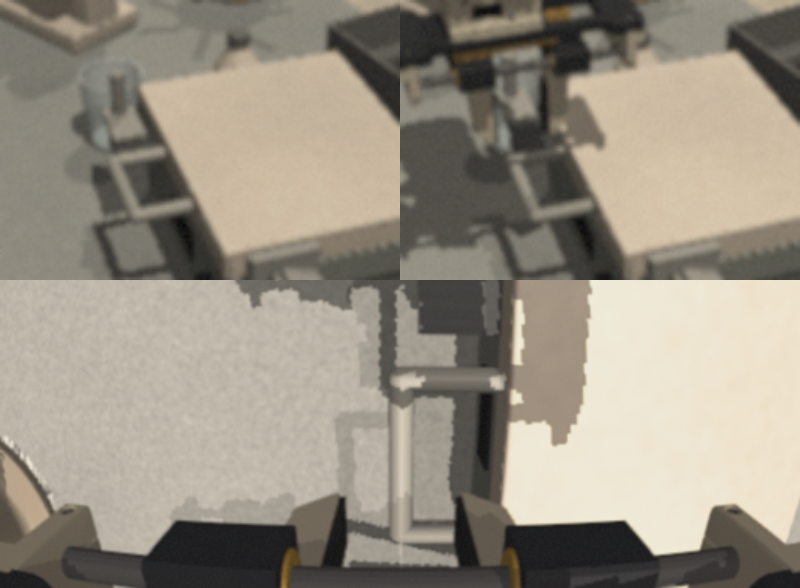

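The post moved 35 mm, so the lock bar is at about 0.043. The handle bar at (400,460 in the mosaic) lies centred between the fingers. I'll descend until the pads are level with the bar, then close.

send_rows:
  motion:
    - [0.001,0,0.008,0,0,0]
    - [0.001,0,0.018,0,0,0]
    - [0.001,0,0.028,0,0,0]
    - [0.001,0,0.038,0,0,0]
    - [0.001,0,0.048,0,0,0]
    - [0.001,0,0.058,0,0,0]
    - [0.001,0,0.067,0,0,0]
    - [0.001,0,0.074,0,0,0]
    - [0.001,0,0.077,0,0,0]
    - [0.001,0,0.077,0,0,0]

```text
t: 5.87
position: [452.1, 37.0, 101.9]
tcp_rot: [0.773, 0.634, -0.001, -0.001]
ft_force: [-0.5, 0.4, -0.4]
gripper_width: 0.441
```

send_rows:
  motion:
    - [0,0,0,0,0,0]
    - [0,0,0,0,0,0]
    - [0,0,0,0,0,0]
    - [0,0,0,0,0,0]
    - [0,0,0,0,0,0]
    - [0,0,0,0,0,0]
    - [0,0,0,0,0,0]
    - [0,0,0,0,0,0]
    - [0,0,0,0,0,0]
    - [0,0,0,0,0,0]
  gripper: 1

```text
t: 6.7
position: [452.8, 36.7, 103.0]
tcp_rot: [0.773, 0.634, 0.0, 0.0]
ft_force: [0.4, -0.5, 3.3]
gripper_width: 0.116
```

```bash
python3 - <<'E'
from h import *
go([-153,-5,101],tool(0,'x'))
b=np.arctan2(12,243);r=np.hypot(12,243)
print("tool-axes lift offsets (y fwd, z down) per theta; axes aligned with dryer")
for th in np.arange(0.05,1.26,.05):
    print(round(th,2),round((-r*np.cos(b+th)+243)/1000,4),round(-(r*np.sin(b+th)-12)/1000,4))
# kinematic fit (q4~0): radial/height
L=[eval(l) for l in open("log.txt")]
A=[];B=[]
for q,p,_ in L:
    u=np.array([np.cos(q[0]),np.sin(q[0])]);a,c,e=q[1],q[1]+q[2],q[1]+q[2]+q[4]
    print(np.round([u@p[:2],-u[1]*p[0]+u[0]*p[1],p[2],a,c,e],3))
E
```

```text
t 6.7 q [-0.088, 0.379, 1.892, 0.0, 0.87, 0.109] dryer [-152.5   -4.9  103. ] F [ 0.4 -0.5  3.3] w 0.116
shift [-0.0001, -0.0005, 0.002] turn [0.1, -0.0, 0.0]
tool-axes lift offsets (y fwd, z down) per theta; axes aligned with dryer
0.05 0.0009 -0.0121
0.1 0.0024 -0.0242
0.15 0.0045 -0.0362
0.2 0.0072 -0.048
0.25 0.0105 -0.0597
0.3 0.0144 -0.0713
0.35 0.0188 -0.0826
0.4 0.0239 -0.0937
0.45 0.0294 -0.1045
0.5 0.0355 -0.115
0.55 0.0421 -0.1252
0.6 0.0492 -0.1351
0.65 0.0568 -0.1446
0.7 0.0649 -0.1537
0.75 0.0734 -0.1624
0.8 0.0823 -0.1707
0.85 0.0916 -0.1785
0.9 0.1013 -0.1858
0.95 0.1114 -0.1926
1.0 0.1218 -0.199
1.05 0.1325 -0.2048
1.1 0.1435 -0.21
1.15 0.1547 -0.2147
1.2 0.1661 -0.2188
1.25 0.1778 -0.2224
[4.70073e+02 7.63280e+01 2.34945e+02 2.52000e-01 1.90400e+00 3.14100e+00]
[4.96682e+02 7.64140e+01 1.34870e+02 4.09000e-01 2.13500e+00 3.14400e+00]
[5.22451e+02 7.65730e+01 1.35598e+02 4.49000e-01 2.10500e+00 3.14200e+00]
[4.47233e+02 7.65570e+01 1.79732e+02 2.70000e-01 2.06500e+00 3.14100e+00]
[4.47821e+02 7.64110e+01 1.02991e+02 3.79000e-01 2.27100e+00 3.14100e+00]
```

send_rows:
  motion:
    - [0,0.0003,-0.004,0,0,0]
    - [0,0.0007,-0.01,0,0,0]
    - [0,0.0013,-0.016,0,0,0]
    - [0,0.002,-0.022,0,0,0]
    - [0,0.003,-0.028,0,0,0]
    - [0,0.004,-0.034,0,0,0]
    - [0,0.005,-0.04,0,0,0]
    - [0,0.0065,-0.046,0,0,0]
    - [0,0.0083,-0.053,0,0,0]
    - [0,0.0105,-0.0597,0,0,0]

```text
t: 7.53
position: [462.2, 34.7, 161.3]
tcp_rot: [0.773, 0.634, -0.001, -0.001]
ft_force: [5.8, 0.1, -13.3]
gripper_width: 0.119
```

```bash
python3 - <<'E'
from h import *
go([-153,-5,101],tool(0,'x'))
E
```

```text
t 7.53 q [-0.091, 0.311, 1.794, 0.0, 1.039, 0.107] dryer [-142.9   -5.   161.3] F [  5.8   0.1 -13.3] w 0.119
shift [0.0, -0.01, 0.0603] turn [-0.1, 0.0, -0.0]
```

send_rows:
  motion:
    - [0,0.0019,-0.0058,0,0,0]
    - [0,0.0039,-0.0116,0,0,0]
    - [0,0.0061,-0.0173,0,0,0]
    - [0,0.0083,-0.0229,0,0,0]
    - [0,0.0108,-0.0285,0,0,0]
    - [0,0.0134,-0.034,0,0,0]
    - [0,0.0161,-0.0394,0,0,0]
    - [0,0.0189,-0.0448,0,0,0]
    - [0,0.0219,-0.0501,0,0,0]
    - [0,0.025,-0.0553,0,0,0]

```text
t: 8.37
position: [486.0, 29.9, 218.0]
tcp_rot: [0.773, 0.634, -0.001, -0.001]
ft_force: [-7.9, 0.3, -7.4]
gripper_width: 0.121
```

send_rows:
  motion:
    - [0,0.0033,-0.0051,0,0,0]
    - [0,0.0066,-0.0102,0,0,0]
    - [0,0.0101,-0.0152,0,0,0]
    - [0,0.0137,-0.0201,0,0,0]
    - [0,0.0175,-0.0249,0,0,0]
    - [0,0.0213,-0.0296,0,0,0]
    - [0,0.0253,-0.0342,0,0,0]
    - [0,0.0294,-0.0387,0,0,0]
    - [0,0.0336,-0.0431,0,0,0]
    - [0,0.0379,-0.0474,0,0,0]

```text
t: 9.2
position: [521.5, 22.6, 266.1]
tcp_rot: [0.773, 0.634, -0.002, -0.002]
ft_force: [-14.5, 1.1, -0.2]
gripper_width: 0.124
```

send_rows:
  motion:
    - [0,0.0044,-0.0042,0,0,0]
    - [0,0.0089,-0.0083,0,0,0]
    - [0,0.0135,-0.0122,0,0,0]
    - [0,0.0182,-0.0161,0,0,0]
    - [0,0.023,-0.0198,0,0,0]
    - [0,0.0279,-0.0234,0,0,0]
    - [0,0.0329,-0.0268,0,0,0]
    - [0,0.038,-0.0302,0,0,0]
    - [0,0.0432,-0.0334,0,0,0]
    - [0,0.0484,-0.0366,0,0,0]

```text
t: 10.03
position: [569.1, 13.0, 305.3]
tcp_rot: [0.773, 0.634, -0.001, -0.001]
ft_force: [-18.8, 0.5, 12.7]
gripper_width: 0.119
```

```bash
python3 look.py 4 side hood; python3 - <<'E'
from h import *
go([-31,-5,301],tool(0,'x'))
E
```

```text
side [ 166. -622.  667.] 374.0939328392124
hood 0.79 [368. 163.] 1693 [ 583. -124.  249.] [[559.0, -158.0, 118.0], [672.0, 45.0, 309.0]]
t 10.13 q [-0.112, 0.386, 1.262, -0.001, 1.492, 0.086] dryer [-31.8  -5.4 306.4] F [-13.5  -0.6  15.2] w 0.119
shift [0.0004, 0.0007, 0.0054] turn [0.1, 0.0, 0.0]
```

View pics/side4.png

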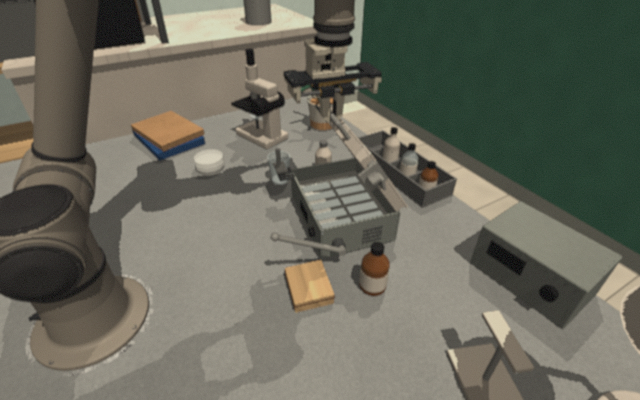

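The hood is up at about 1.0 rad with the grip holding. The lock post stands free at (278,160), and the rod and the loose items are unmoved. I'll continue to about 1.2 rad, easing slightly outward.

send_rows:
  motion:
    - [0,0.0033,-0.0037,0,0,0]
    - [0,0.0085,-0.0075,0,0,0]
    - [0,0.014,-0.0107,0,0,0]
    - [0,0.0195,-0.0134,0,0,0]
    - [0,0.025,-0.0158,0,0,0]
    - [0,0.0305,-0.018,0,0,0]
    - [0,0.0365,-0.0202,0,0,0]
    - [0,0.0422,-0.0222,0,0,0]
    - [0,0.047,-0.0238,0,0,0]
    - [0,0.047,-0.0238,0,0,0]

```text
t: 10.97
position: [618.4, 2.9, 329.0]
tcp_rot: [0.773, 0.634, 0.001, 0.002]
ft_force: [-3.9, -2.2, 4.1]
gripper_width: 0.118
```

```bash
python3 - <<'E'
from h import *
from scipy.optimize import least_squares
go([-150,-60,330],tool(0,'y'))
p=w2d(sensors.state()["position"]);print("theta",np.arctan2(p[2]+11-100,90-p[0])-.049)
L=[eval(l) for l in open("log.txt")]
L+=[([0.99698,.34276,1.52508,0,1.27538,-.146],[217.57,477.33,234.0],None)]
A=[];B=[]
for q,p,_ in L:
    u=np.array([np.cos(q[0]),np.sin(q[0])]);a,c=q[1],q[1]+q[2]
    r=u@np.array(p[:2])
    A+=[[1,0,np.sin(a),np.cos(a),np.sin(c),np.cos(c)],[0,1,np.cos(a),-np.sin(a),np.cos(c),-np.sin(c)]];B+=[r,p[2]]
x,res,rk,sv=np.linalg.lstsq(np.array(A),np.array(B),rcond=None);print(x.round(1),rk,np.abs(np.array(A)@x-B).max())
E
```

```text
t 10.97 q [-0.119, 0.475, 1.063, -0.001, 1.6, 0.079] dryer [ 16.5  -5.6 329. ] F [-3.9 -2.2  4.1] w 0.118
shift [-0.0545, -0.1665, -0.0016] turn [0.2, 0.2, -90.0]
theta 1.2247271328822487
[ 1.000e-01 -8.720e+01  5.079e+02 -4.000e-01  3.801e+02  4.820e+01] 6 0.7407367679491585
```

Hood is at about 1.22 rad. Next I release, rise, and work out the rod approach.

send_rows:
  motion:
    - [0,0,0,0,0,0]
    - [0,0,0,0,0,0]
    - [0,0,0,0,0,0]
    - [0,0,0,0,0,0]
    - [0,0,-0.008,0,0,0]
    - [0,0,-0.024,0,0,0]
    - [0,0,-0.044,0,0,0]
    - [0,-0.008,-0.062,0,0,0]
    - [0,-0.03,-0.07,0,0,0]
    - [0,-0.055,-0.07,0,0,0]
  gripper: 0.45

```text
t: 11.8
position: [564.7, 14.3, 397.7]
tcp_rot: [0.773, 0.634, 0.002, 0.001]
ft_force: [0.4, -0.5, -0.0]
gripper_width: 0.553
```

```bash
cat > rod.py <<'E'
from h import *
PIV=np.array([-60,50.])
def pose(phi,s,alpha,gap=0,y=-163):
    a=np.radians(alpha);n=np.array([np.cos(a),np.sin(a)]);z=np.array([np.sin(a),-np.cos(a)])
    d=np.array([-np.cos(phi),np.sin(phi)]);m=np.array([np.sin(phi),np.cos(phi)])
    C1=PIV+173*d-9*n+s*z
    C=C1
    if (C1-PIV)@m>-6:                    # corner would be inside rod -> corner contact
        C=PIV+(173-s)*d-6*m
    C=C-gap*n
    T=C-8*z-9.5*n
    return np.array([T[0],y,T[1]]),tool(alpha,"y")
def rows(seq):
    s=sensors.state();C=Rotation.from_quat(s["tcp_rot"]);print("t",s["t"],np.round(s["q"],2).tolist(),np.round(w2d(s["position"])),"F",np.round(s["ft_force"],1))
    out=[]
    for p,R in seq:
        t=C.inv().apply(d2w(p)-s["position"])/1000;r=(C.inv()*R).as_rotvec(degrees=True)
        out.append(np.round(t,4).tolist()+np.round(r,1).tolist())
    print(out)
E
python3 - <<'E'
from rod import *
p,R=pose(.539,30,15,20);print(p)
go(p,R)
go([-170,-120,300],tool(0,'y'))
E
```

```text
[-239.96659852 -163.          107.58219709]
t 11.8 q [-0.11, 0.355, 1.067, 0.0, 1.715, 0.087] dryer [-38.3  -4.9 397.7] F [ 0.4 -0.5 -0. ] w 0.553
shift [-0.1583, -0.2028, 0.2891] turn [-11.6, -11.6, -89.5]
t 11.8 q [-0.11, 0.355, 1.067, 0.0, 1.715, 0.087] dryer [-38.3  -4.9 397.7] F [ 0.4 -0.5 -0. ] w 0.553
shift [-0.1151, -0.1321, 0.097] turn [0.2, 0.2, -90.0]
```

send_rows:
  motion:
    - [-0.008,-0.015,0.0,0,0,-6]
    - [-0.022,-0.035,0.01,0,0,-13]
    - [-0.038,-0.055,0.025,0,0,-20]
    - [-0.055,-0.075,0.045,0,0,-27]
    - [-0.072,-0.095,0.065,0,0,-34]
    - [-0.09,-0.115,0.088,0,0,-41]
    - [-0.108,-0.135,0.11,0,0,-48]
    - [-0.125,-0.155,0.132,0,0,-55]
    - [-0.14,-0.17,0.152,0,0,-62]
    - [-0.152,-0.185,0.17,0,0,-69]
  gripper: 1

```text
t: 12.63
position: [351.9, -99.0, 225.2]
tcp_rot: [0.275, 0.961, -0.0, 0.001]
ft_force: [0.0, 0.1, 0.9]
gripper_width: 0.005
```

```bash
python3 - <<'E'
from rod import *
p,R=pose(.539,30,15,15)
go(p,R)
E
```

```text
t 12.63 q [-0.485, 0.053, 1.925, 0.0, 1.162, -1.497] dryer [-224.8 -157.7  225.2] F [0.  0.1 0.9] w 0.005
shift [0.008, -0.0086, 0.1163] turn [-2.7, -14.8, -20.5]
```

send_rows:
  motion:
    - [0.004,-0.003,0.005,-0.4,-2.2,-3.5]
    - [0.008,-0.006,0.015,-0.8,-4.5,-7]
    - [0.012,-0.009,0.028,-1.2,-7,-10.5]
    - [0.014,-0.009,0.044,-1.7,-9.5,-14]
    - [0.014,-0.009,0.06,-2.2,-12,-17.5]
    - [0.012,-0.009,0.076,-2.7,-14.8,-20.5]
    - [0.01,-0.009,0.092,-2.7,-14.8,-20.5]
    - [0.009,-0.009,0.106,-2.7,-14.8,-20.5]
    - [0.008,-0.009,0.116,-2.7,-14.8,-20.5]
    - [0.008,-0.009,0.116,-2.7,-14.8,-20.5]

```text
t: 13.47
position: [341.1, -101.6, 108.7]
tcp_rot: [0.101, 0.986, -0.013, 0.129]
ft_force: [-0.9, -0.3, 0.5]
gripper_width: 0.003
```

```bash
python3 - <<'E'
from rod import *
p,R=pose(.539,30,15,15)
go(p,R)
f=np.linspace
ph=f(.539,1.12,9)
rows([pose(.539,30,15,6)]+[pose(x,30+(x-.539)*40,15+(x-.539)*11) for x in ph[1:]]+[pose(1.18,55,22)])
im=get_image("side");cv2.imwrite("pics/side5.png",im["frame"][60:320,180:500,::-1])
E
```

```text
t 13.47 q [-0.595, 0.106, 2.325, 0.215, 0.481, -2.141] dryer [-234.9 -162.4  108.7] F [-0.9 -0.3  0.5] w 0.003
shift [0.0002, -0.0006, -0.0003] turn [-0.0, -0.1, -0.4]
t 13.4667 [-0.59, 0.11, 2.32, 0.22, 0.48, -2.14] [-235. -162.  109.] F [-0.9 -0.3  0.5]
[[-0.0088, -0.0005, -0.0003, -0.0, -0.1, -0.4], [-0.0245, -0.0004, -0.0056, -0.0, -0.9, -0.4], [-0.0348, -0.0003, -0.0102, -0.0, -1.7, -0.4], [-0.0458, -0.0003, -0.014, -0.0, -2.5, -0.4], [-0.0573, -0.0002, -0.0171, -0.0, -3.3, -0.4], [-0.0693, -0.0001, -0.0194, -0.0, -4.1, -0.4], [-0.0818, -0.0, -0.0208, -0.1, -4.9, -0.4], [-0.0947, 0.0001, -0.0215, -0.1, -5.7, -0.4], [-0.1079, 0.0001, -0.0212, -0.1, -6.5, -0.4], [-0.1188, 0.0002, -0.021, -0.1, -7.1, -0.4]]
```

View pics/side5.png

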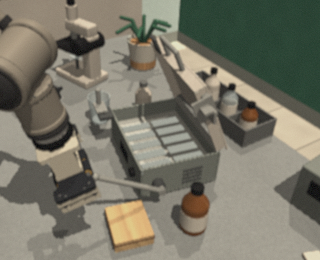

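The crop shows the fingers just in front of the rod's ball at (97,180), with the hood up and everything clear. Starting the push.

send_rows:
  motion:
    - [-0.009,0,0,0,0,0]
    - [-0.0245,0,-0.0056,0,-0.9,-0.4]
    - [-0.0348,0,-0.0102,0,-1.7,-0.4]
    - [-0.0458,0,-0.014,0,-2.5,-0.4]
    - [-0.0573,0,-0.0171,0,-3.3,-0.4]
    - [-0.0693,0,-0.0194,0,-4.1,-0.4]
    - [-0.0818,0,-0.0208,0,-4.9,-0.4]
    - [-0.0947,0,-0.0215,0,-5.7,-0.4]
    - [-0.1079,0,-0.0212,0,-6.5,-0.4]
    - [-0.1188,0,-0.021,0,-7.1,-0.4]

```text
t: 14.35
position: [449.9, -124.2, 160.8]
tcp_rot: [0.097, 0.977, -0.02, 0.191]
ft_force: [-1.1, 0.1, -0.0]
gripper_width: 0.006
```

```bash
python3 - <<'E'
from rod import *
rows([pose(x,55+(x-1.18)*20,22+(x-1.18)*10) for x in np.linspace(1.23,1.70,10)])
im=get_image("side");cv2.imwrite("pics/side6.png",im["frame"][60:320,180:500,::-1])
W=w2d(cloud(im).reshape(-1,3));m=(abs(W[:,1]+160)<22)&(W[:,0]<-20)&(W[:,0]>-260)&(W[:,2]>60)&(W[:,2]<260)
p=W[m];print(len(p));o=np.argsort(-p[:,2]);print(p[o][::max(1,len(p)//15)].round().tolist())
E
```

```text
t 14.35 [-0.51, 0.15, 2.1, 0.23, 0.53, -2.06] [-124. -163.  161.] F [-1.1  0.1 -0. ]
[[-0.007, 0.0003, 0.002, -0.1, -0.3, 0.0], [-0.013, 0.0003, 0.0029, -0.1, -0.9, 0.0], [-0.0189, 0.0003, 0.0044, -0.1, -1.4, 0.0], [-0.0245, 0.0003, 0.0063, -0.1, -1.9, 0.0], [-0.0301, 0.0003, 0.0084, -0.1, -2.4, 0.0], [-0.0354, 0.0003, 0.0108, -0.1, -2.9, 0.0], [-0.0406, 0.0003, 0.0135, -0.1, -3.5, 0.0], [-0.0456, 0.0003, 0.0165, -0.1, -4.0, 0.0], [-0.0504, 0.0003, 0.0196, -0.1, -4.5, 0.0], [-0.055, 0.0003, 0.023, -0.1, -5.0, 0.0]]
303
[[-124.0, -179.0, 250.0], [-126.0, -169.0, 248.0], [-131.0, -139.0, 247.0], [-130.0, -179.0, 246.0], [-125.0, -160.0, 244.0], [-183.0, -172.0, 224.0], [-187.0, -182.0, 223.0], [-188.0, -154.0, 221.0], [-87.0, -162.0, 131.0], [-85.0, -164.0, 121.0], [-85.0, -165.0, 110.0], [-86.0, -162.0, 99.0], [-73.0, -165.0, 89.0], [-75.0, -166.0, 78.0], [-69.0, -164.0, 64.0], [-66.0, -164.0, 60.0]]
```

View pics/side6.png

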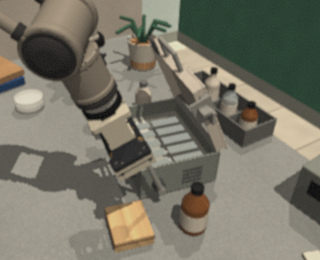

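The rod is now at about 1.25 rad, seen at (150,180) below the gripper, and the hood is still high. I'll continue.

send_rows:
  motion:
    - [-0.007,0,0.002,0,-0.3,0]
    - [-0.013,0,0.003,0,-0.9,0]
    - [-0.019,0,0.0044,0,-1.4,0]
    - [-0.0245,0,0.0063,0,-1.9,0]
    - [-0.03,0,0.0084,0,-2.4,0]
    - [-0.0354,0,0.0108,0,-2.9,0]
    - [-0.0406,0,0.0135,0,-3.5,0]
    - [-0.0456,0,0.0165,0,-4,0]
    - [-0.0504,0,0.0196,0,-4.5,0]
    - [-0.055,0,0.023,0,-5,0]

```text
t: 15.23
position: [507.4, -135.7, 159.7]
tcp_rot: [0.096, 0.967, -0.024, 0.233]
ft_force: [-0.8, -0.2, 0.4]
gripper_width: 0.006
```

```bash
python3 - <<'E'
from rod import *
rows([pose(x,65+(x-1.70)*20,27+(x-1.70)*10) for x in np.r_[np.linspace(1.73,1.92,8),1.92,1.92]])
E
```

```text
t 15.2333 [-0.48, 0.23, 2.04, 0.31, 0.43, -2.11] [ -65. -163.  160.] F [-0.8 -0.2  0.4]
[[-0.0037, 0.0002, 0.0019, -0.1, -0.2, 0.1], [-0.0058, 0.0002, 0.004, -0.1, -0.5, 0.1], [-0.0078, 0.0002, 0.0061, -0.1, -0.7, 0.1], [-0.0097, 0.0002, 0.0083, -0.1, -1.0, 0.1], [-0.0115, 0.0002, 0.0105, -0.1, -1.3, 0.1], [-0.0133, 0.0002, 0.0128, -0.1, -1.5, 0.1], [-0.015, 0.0002, 0.0151, -0.1, -1.8, 0.1], [-0.0166, 0.0002, 0.0175, -0.1, -2.1, 0.1], [-0.0166, 0.0002, 0.0175, -0.1, -2.1, 0.1], [-0.0166, 0.0002, 0.0175, -0.1, -2.1, 0.1]]
```

send_rows:
  motion:
    - [-0.0037,0,0.002,0,-0.2,0]
    - [-0.0058,0,0.004,0,-0.5,0]
    - [-0.0078,0,0.006,0,-0.7,0]
    - [-0.0097,0,0.008,0,-1,0]
    - [-0.0115,0,0.0105,0,-1.3,0]
    - [-0.0133,0,0.0128,0,-1.5,0]
    - [-0.015,0,0.015,0,-1.8,0]
    - [-0.0166,0,0.0175,0,-2.1,0]
    - [-0.0166,0,0.0175,0,-2.1,0]
    - [-0.0166,0,0.0175,0,-2.1,0]

```text
t: 16.07
position: [529.0, -140.0, 151.7]
tcp_rot: [0.095, 0.963, -0.026, 0.25]
ft_force: [-1.7, 0.8, 2.5]
gripper_width: 0.005
```

```bash
python3 - <<'E'
from rod import *
s=sensors.state();print(s["t"],w2d(s["position"]).round(1),s["ft_force"].round(1),s["q"].round(2))
im=get_image("side");cv2.imwrite("pics/side7.png",cv2.resize(im["frame"][90:290,260:460,::-1],(600,600),interpolation=cv2.INTER_CUBIC))
W=w2d(cloud(im).reshape(-1,3))
m=(abs(W[:,1]+160)<20)&(W[:,0]<60)&(W[:,0]>-100)&(W[:,2]>60)&(W[:,2]<280)
p=W[m];o=np.argsort(-p[:,2]);print(len(p),p[o][::max(1,len(p)//25)].round().tolist())
E
```

```text
16.0667 [ -43.1 -163.2  151.7] [-1.7  0.8  2.5] [-0.47  0.27  2.03  0.37  0.37 -2.16]
864 [[-99.0, -175.0, 277.0], [17.0, -145.0, 262.0], [27.0, -145.0, 258.0], [27.0, -146.0, 253.0], [39.0, -146.0, 251.0], [17.0, -143.0, 249.0], [41.0, -146.0, 248.0], [11.0, -160.0, 246.0], [19.0, -172.0, 245.0], [36.0, -153.0, 244.0], [-54.0, -151.0, 240.0], [-56.0, -172.0, 238.0], [-60.0, -147.0, 236.0], [-60.0, -147.0, 234.0], [9.0, -145.0, 230.0], [32.0, -152.0, 224.0], [-4.0, -161.0, 221.0], [-8.0, -166.0, 218.0], [13.0, -146.0, 214.0], [32.0, -146.0, 210.0], [24.0, -144.0, 203.0], [-18.0, -162.0, 191.0], [-45.0, -165.0, 101.0], [-54.0, -161.0, 85.0], [-60.0, -164.0, 68.0], [-68.0, -148.0, 61.0]]
```

View pics/side7.png

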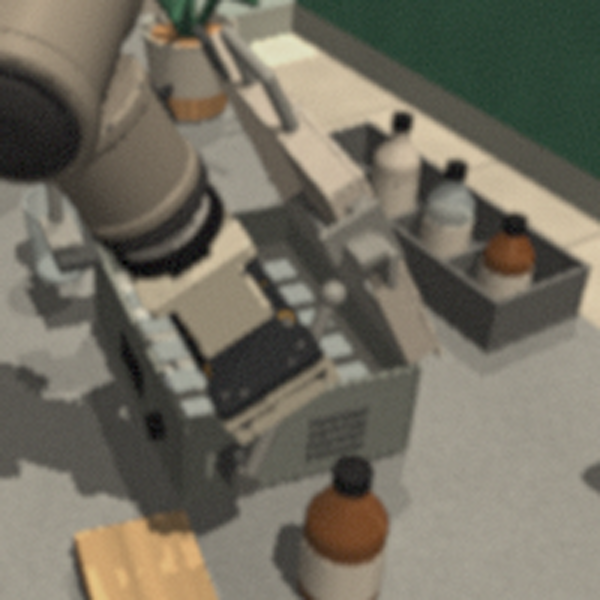

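The ball is at (335,292) in the crop, and its cloud points put its centre near (-2,213), against the stop. The hood is still above it. Withdrawing.

send_rows:
  motion:
    - [0.004,0,-0.001,0,0,0]
    - [0.012,0,-0.006,0,0,0]
    - [0.022,0,-0.018,0,0,0]
    - [0.032,0,-0.035,0,0,0]
    - [0.042,0,-0.055,0,0,0]
    - [0.05,0,-0.08,0,0,0]
    - [0.055,0,-0.105,0,0,0]
    - [0.06,0,-0.13,0,0,0]
    - [0.06,0,-0.15,0,0,0]
    - [0.06,0,-0.16,0,0,0]

```text
t: 16.95
position: [400.0, -113.7, 264.1]
tcp_rot: [0.095, 0.963, -0.026, 0.252]
ft_force: [1.2, -0.0, -1.1]
gripper_width: 0.004
```

send_rows:
  motion:
    - [0,0,0,0,0,0]
    - [0,0,0,0,0,0]
    - [0,0,0,0,0,0]
    - [0,0,0,0,0,0]
    - [0,0,0,0,0,0]
    - [0,0,0,0,0,0]
    - [0,0,0,0,0,0]
    - [0,0,0,0,0,0]
    - [0,0,0,0,0,0]
    - [0,0,0,0,0,0]

```text
t: 17.78
position: [401.3, -114.2, 262.2]
tcp_rot: [0.095, 0.963, -0.026, 0.25]
ft_force: [-0.1, 0.1, -0.6]
gripper_width: 0.005
```

```bash
cat > chk.py <<'E'
from rod import *
import sys
s=sensors.state();print(s["t"],w2d(s["position"]).round(1),s["ft_force"].round(1))
im=get_image("side")
if len(sys.argv)>1:cv2.imwrite(f"pics/{sys.argv[1]}.png",cv2.resize(im["frame"][90:290,260:460,::-1],(600,600),interpolation=cv2.INTER_CUBIC))
W=w2d(cloud(im).reshape(-1,3))
m=(abs(W[:,1]+160)<14)&(W[:,2]>70)&(W[:,2]<195);m&=abs(W[:,0]+20)<60
p=W[m];v=p-[-60,0,50];a=np.arctan2(v[:,2],-v[:,0]);r=np.hypot(v[:,0],v[:,2]);k=(r>50)&(r<150)&(a>1.6)&(a<2.1);print("rod",k.sum(),np.median(a[k]).round(3))
# hood underside/right-wall: handle bar angle
for nm,X in(("side",W),("top",w2d(cloud(get_image("top")).reshape(-1,3)))):
    v=X-[90,0,100];r=np.hypot(v[:,0],v[:,2]);a=np.arctan2(v[:,2],-v[:,0])
    k=(abs(r-243)<10)&(X[:,1]<30)&(X[:,1]>-40)&(a>.6)&(a<1.4);print(nm,"hood",k.sum(),(np.median(a[k])-.049).round(3) if k.any() else "")
E
python3 chk.py
```

```text
17.7833 [-173.4 -163.   262.2] [-0.1  0.1 -0.6]
rod 229 1.868
side hood 99 1.039
top hood 312 1.055
```

The rod reads about 1.87 from its camera-facing surface and the hood is at 1.05, still sinking. I'll wait for it to seat.

send_rows:
  motion:
    - [0,0,0,0,0,0]
    - [0,0,0,0,0,0]
    - [0,0,0,0,0,0]
    - [0,0,0,0,0,0]
    - [0,0,0,0,0,0]
    - [0,0,0,0,0,0]
    - [0,0,0,0,0,0]
    - [0,0,0,0,0,0]
    - [0,0,0,0,0,0]
    - [0,0,0,0,0,0]

```text
t: 18.72
position: [401.3, -114.2, 262.3]
tcp_rot: [0.095, 0.963, -0.026, 0.25]
ft_force: [-0.0, -0.1, -0.4]
gripper_width: 0.007
```

send_rows:
  motion:
    - [0,0,0,0,0,0]
    - [0,0,0,0,0,0]
    - [0,0,0,0,0,0]
    - [0,0,0,0,0,0]
    - [0,0,0,0,0,0]
    - [0,0,0,0,0,0]
    - [0,0,0,0,0,0]
    - [0,0,0,0,0,0]
    - [0,0,0,0,0,0]
    - [0,0,0,0,0,0]

```text
t: 19.55
position: [401.3, -114.2, 262.2]
tcp_rot: [0.095, 0.963, -0.026, 0.25]
ft_force: [0.0, 0.2, 0.0]
gripper_width: 0.005
```

send_rows:
  motion:
    - [0,0,0,0,0,0]
    - [0,0,0,0,0,0]
    - [0,0,0,0,0,0]
    - [0,0,0,0,0,0]
    - [0,0,0,0,0,0]
    - [0,0,0,0,0,0]
    - [0,0,0,0,0,0]
    - [0,0,0,0,0,0]
    - [0,0,0,0,0,0]
    - [0,0,0,0,0,0]

```text
t: 20.38
position: [401.3, -114.2, 262.3]
tcp_rot: [0.095, 0.963, -0.026, 0.25]
ft_force: [0.0, -0.2, 0.4]
gripper_width: 0.008
```

send_rows:
  motion:
    - [0,0,0,0,0,0]
    - [0,0,0,0,0,0]
    - [0,0,0,0,0,0]
    - [0,0,0,0,0,0]
    - [0,0,0,0,0,0]
    - [0,0,0,0,0,0]
    - [0,0,0,0,0,0]
    - [0,0,0,0,0,0]
    - [0,0,0,0,0,0]
    - [0,0,0,0,0,0]

```text
t: 21.22
position: [401.3, -114.2, 262.3]
tcp_rot: [0.095, 0.963, -0.026, 0.25]
ft_force: [0.1, -1.0, 0.3]
gripper_width: 0.006
```

send_rows:
  motion:
    - [0,0,0,0,0,0]
    - [0,0,0,0,0,0]
    - [0,0,0,0,0,0]
    - [0,0,0,0,0,0]
    - [0,0,0,0,0,0]
    - [0,0,0,0,0,0]
    - [0,0,0,0,0,0]
    - [0,0,0,0,0,0]
    - [0,0,0,0,0,0]
    - [0,0,0,0,0,0]

```text
t: 22.05
position: [401.3, -114.2, 262.3]
tcp_rot: [0.095, 0.963, -0.026, 0.25]
ft_force: [-0.1, 0.9, 0.7]
gripper_width: 0.002
```

send_rows:
  motion:
    - [0,0,0,0,0,0]
    - [0,0,0,0,0,0]
    - [0,0,0,0,0,0]
    - [0,0,0,0,0,0]
    - [0,0,0,0,0,0]
    - [0,0,0,0,0,0]
    - [0,0,0,0,0,0]
    - [0,0,0,0,0,0]
    - [0,0,0,0,0,0]
    - [0,0,0,0,0,0]

```text
t: 22.88
position: [401.3, -114.2, 262.3]
tcp_rot: [0.095, 0.963, -0.026, 0.25]
ft_force: [0.4, -0.2, 0.2]
gripper_width: 0.007
```

```bash
python3 chk.py
```

```text
22.8833 [-173.4 -163.   262.3] [ 0.4 -0.2  0.2]
rod 225 1.843
side hood 91 0.867
top hood 302 0.885
```

send_rows:
  motion:
    - [0,0,0,0,0,0]
    - [0,0,0,0,0,0]
    - [0,0,0,0,0,0]
    - [0,0,0,0,0,0]
    - [0,0,0,0,0,0]
    - [0,0,0,0,0,0]
    - [0,0,0,0,0,0]
    - [0,0,0,0,0,0]
    - [0,0,0,0,0,0]
    - [0,0,0,0,0,0]

```text
t: 23.82
position: [401.3, -114.2, 262.3]
tcp_rot: [0.095, 0.963, -0.026, 0.25]
ft_force: [0.4, -0.1, 0.0]
gripper_width: 0.006
```

send_rows:
  motion:
    - [0,0,0,0,0,0]
    - [0,0,0,0,0,0]
    - [0,0,0,0,0,0]
    - [0,0,0,0,0,0]
    - [0,0,0,0,0,0]
    - [0,0,0,0,0,0]
    - [0,0,0,0,0,0]
    - [0,0,0,0,0,0]
    - [0,0,0,0,0,0]
    - [0,0,0,0,0,0]

```text
t: 24.65
position: [401.3, -114.2, 262.3]
tcp_rot: [0.095, 0.963, -0.026, 0.25]
ft_force: [0.2, -0.0, 0.3]
gripper_width: 0.006
```

send_rows:
  motion:
    - [0,0,0,0,0,0]
    - [0,0,0,0,0,0]
    - [0,0,0,0,0,0]
    - [0,0,0,0,0,0]
    - [0,0,0,0,0,0]
    - [0,0,0,0,0,0]
    - [0,0,0,0,0,0]
    - [0,0,0,0,0,0]
    - [0,0,0,0,0,0]
    - [0,0,0,0,0,0]

```text
t: 25.48
position: [401.3, -114.2, 262.2]
tcp_rot: [0.095, 0.963, -0.026, 0.25]
ft_force: [-0.1, -0.3, 0.1]
gripper_width: 0.005
```

send_rows:
  motion:
    - [0,0,0,0,0,0]
    - [0,0,0,0,0,0]
    - [0,0,0,0,0,0]
    - [0,0,0,0,0,0]
    - [0,0,0,0,0,0]
    - [0,0,0,0,0,0]
    - [0,0,0,0,0,0]
    - [0,0,0,0,0,0]
    - [0,0,0,0,0,0]
    - [0,0,0,0,0,0]

```text
t: 26.32
position: [401.3, -114.2, 262.3]
tcp_rot: [0.095, 0.963, -0.026, 0.25]
ft_force: [0.3, -0.2, -0.4]
gripper_width: -0.0
```

```bash
python3 chk.py side8
```

```text
26.3167 [-173.4 -163.   262.3] [ 0.3 -0.2 -0.4]
rod 227 1.84
side hood 93 0.867
top hood 301 0.885
```

View pics/side8.png

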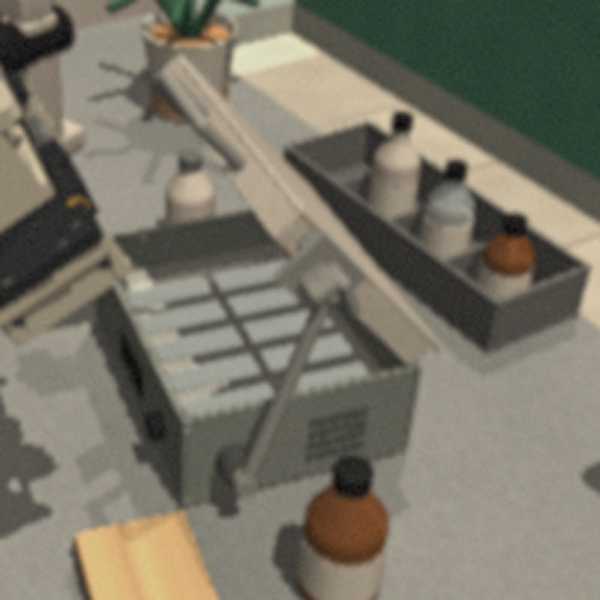

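The ball sits in the V at (325,285). The hood has held at about 0.87 for 3.4 s, and the rod came 0.025 rad off its stop, which matches 1.884. The arm is clear, so I'm handing in.

```bash
python3 -c "
from cell import job;print(job.sign_off())"
```

```text
the job is handed in; nothing more can be done
None
```

I freed the lock bar, raised the hood and swung the prop rod up. The hood sank onto the rod and is propped open, and I handed the job in at about 26 s with the arm clear. The sign-off gave no verdict.

- **Lock bar:** the camera showed it move about 35 mm, to roughly 0.043 m. That is past the 0.03 m needed. I did not measure it again after raising the hood.
- **Hood:** I raised it to about 1.22 rad by the handle and let go. At the end it read 0.867 rad (side camera) and 0.885 rad (top camera), the same in two checks 3.4 s apart.
- **Rod:** I pushed it back to its stop with closed fingers, and it came back about 0.025 rad as the hood settled. That fits 1.909 to 1.884. The raw reading was 1.84, lower because the camera only sees the rod's near side. The last picture shows the ball in the V socket, but I did not measure its distance from the seat point.
- **Loose items:** the stain bottle, wash bottle and slide box look unmoved in the last picture. The beaker was outside that crop, and I did not measure any of the four again. The wrist-force readings gave no sign of contact with any of them.

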